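Make up the meter kit and the amplifier kit

TASK

Make up two service kits from the stock on the bench, every part fully down in the pocket that is cut for it. The meter's kit, in the short tray, gets the carton of fuses and the nine-volt battery, which stands upright in the tall socket; the amplifier's kit, in the long tray, gets the large capacitor, the finned heat sink and the power transistor, pins up. Leave the small capacitor, the knob and the tee adapter where they lie, and let go of everything at the end.

Things in the scene. Friction and masses are not known exactly. Their poses are not given: they have to be found in the camera images.
- amp_tray: Long fixed plywood tray (amplifier kit), 71 x 203 mm, top 11 mm, origin under its centre, z up. Three pockets in a row at x = 0, floors at z = 5 mm, 4 mm of play all round, sloped mouths. Centres, x by y size (mm): large capacitor y = -56, 43 x 61; heat sink y = +7.5, 38 x 48; transistor y = +63.5, 31 x 46. A part's long side lies along the tray's y, either way round
- meter_tray: Short fixed plywood tray (meter kit), 71 x 134 mm, top 11 mm, origin under its centre, z up. At x = 0, floors at z = 5 mm, 4 mm of play all round, sloped mouths: fuse pocket at y = -22 mm, 40 (x) x 60 (y) mm; tall battery socket at y = +34.5 mm, 26 x 35 mm inside, 42 x 51 mm outside, rim at z = 27 mm. A part's long side lies along the tray's y, either way round
- large_capacitor: Fat can capacitor lying on its side, much the larger of the two capacitors, blue, 35 (x) x 53 (y, its length) x 35 mm, 0.09 kg; belongs in the amplifier tray. Origin: centre of its underside, z up; starts on a 2 mm bench mat.
- heat_sink: Small bright metal heat sink with a row of upright fins, 30 (x) x 40 (y) x 24 mm high, 0.05 kg; belongs in the amplifier tray. Origin: centre of its underside, z up; starts on a 2 mm bench mat.
- transistor: Power transistor: diamond-shaped metal flange on a low round can, two pins pointing up, 23 (x) x 38 (y) x 19 mm over the pins, 0.016 kg; the flange edge, the place to hold it, is 7 to 8.5 mm above the underside; belongs in the amplifier tray. Origin: centre of its underside, z up; starts on a 2 mm bench mat.
- fuse_carton: Low flat white carton of glass fuses, 32 (x) x 52 (y) x 14 mm high, 0.02 kg; belongs in the meter tray. Origin: centre of its underside, z up; starts on a 2 mm bench mat.
- battery: Nine-volt block battery standing upright with its two studs on top, 18 (x) x 27 (y) x 46 mm high, 0.046 kg; belongs upright in the meter tray's socket. Origin: centre of its underside, z up; starts on a 2 mm bench mat.
- small_capacitor: Small black can capacitor lying on its side, 22 (x) x 34 (y) x 22 mm, in neither kit: stays where it lies. Origin: centre of its underside, z up; starts on a 2 mm bench mat.
- metal_knob: Plain round metal knob, 31 mm across and 16 mm high, in neither kit: stays where it lies. Origin: centre of its underside, z up; starts on a 2 mm bench mat.
- tee_adapter: Bright metal T-shaped coaxial adapter, 28 (x) x 22 (y) x 14 mm, in neither kit: stays where it lies. Origin: centre of its underside, z up; starts on a 2 mm bench mat.
Mind the look-alikes: they are no part of the job. What is shaped like the fuse_carton but green is not meant.

How it is judged (in metres and radians):
At the end, for the whole second after the job is handed in: Each of the five parts rests on the floor of its own pocket in its own tray: origin within 8 mm of the pocket's centre in the tray's x and y and within 3 mm of its floor in height, tilted less than 0.2 rad, at rest and released (x of large_capacitor in the frame of amp_tray between -0.008 and 0.008 m and y of large_capacitor in the frame of amp_tray between -0.064 and -0.048 m and z of large_capacitor in the frame of amp_tray between 0.002 and 0.008 m and angle between each of large_capacitor, heat_sink, transistor, fuse_carton, battery's own z axis and vertical below 0.2 rad and linear speed of each of large_capacitor, heat_sink, transistor, fuse_carton, battery below 0.02 m/s and x of heat_sink in the frame of amp_tray between -0.008 and 0.008 m and y of heat_sink in the frame of amp_tray between -0.0005 and 0.0155 m and z of heat_sink in the frame of amp_tray between 0.002 and 0.008 m and x of transistor in the frame of amp_tray between -0.008 and 0.008 m and y of transistor in the frame of amp_tray between 0.0555 and 0.0715 m and z of transistor in the frame of amp_tray between 0.002 and 0.008 m and x of fuse_carton in the frame of meter_tray between -0.008 and 0.008 m and y of fuse_carton in the frame of meter_tray between -0.03 and -0.014 m and z of fuse_carton in the frame of meter_tray between 0.002 and 0.008 m and x of battery in the frame of meter_tray between -0.008 and 0.008 m and y of battery in the frame of meter_tray between 0.0265 and 0.0425 m and z of battery in the frame of meter_tray between 0.002 and 0.008 m); the robot touches nothing.
It fails at once if the small capacitor, which is in neither kit, is moved more than 30 mm (distance of small_capacitor from where it was at the start of the episode above 0.03 m).
It fails at once if the metal knob, which is in neither kit, is moved more than 30 mm (distance of metal_knob from where it was at the start of the episode above 0.03 m).
It fails at once if the tee adapter, which is in neither kit, is moved more than 30 mm (distance of tee_adapter from where it was at the start of the episode above 0.03 m).
It also fails if it takes over 120 s, if anything falls off the work surface, if the arm or the gripper's body presses on something with over 40 N, if the wrist force passes 120 N, or if a joint passes its speed limit or range.

ROBOT

A 7-joint arm with a two-finger parallel gripper is mounted at the origin on a cart in front of the work surface, level with it; the furniture and walls round the work are solid. World frame = base frame: x ahead of the robot, y to its left, z up, the work surface at z = 0. Lengths are in mm, angles in rad, forces in N, time in s.
With the tool pointing down it reaches from about 425 to 875 mm from the base axis. Payload 4.7 kg.
Tool frame: the origin (TCP) lies on the centre line of the jaws, within the pads' length; the fingertips stand 19 mm ahead of it and the grasp point (between the pads) is the TCP; z points along the fingers, y is the line along which they close (so a half turn about z gives the same grasp; the last joint's range is limited). The gripper opens to 87 mm and grips with 3 to 60 N. Pads are 19 mm wide; open, the fingers measure 117 mm over their backs; the gripper's body (75 mm by 190 mm) begins 51 mm behind the grasp point.
Start: joints at [-1.224, 0.321, -0.07, 1.45, 0.023, 1.371, -0.057], TCP at [212.376, 614.345, 241.587] pointing down, gripper open.
Joint ranges: [-2.86, 2.86], [-0.3, 2.09], [-1.38, 1.24], [0.06, 2.45], [-1.56, 4.7], [0.09, 2.05], [-2.69, 2.69]. Speed limits (rad/s): [2.57, 2.57, 3.14, 3.14, 3.14, 3.14, 3.14].

INTERFACE

Orientations are given as a unit quaternion [x, y, z, w].
In Python, from rig import env gives the robot as it stands. The module is installed in compiled form; this text tells all that it offers.
- The arm moves only by the tool arm_command, never from a script. Its argument "steps" is a list of rows, each an object of numbers: "rx", "ry", "rz": the turn, a rotation vector about the tool's x, y, z scaled (see below); "tx", "ty", "tz": the shift along the tool's x, y, z scaled (see below); "claw": the closure, from 0 (fully open) to 1 (shut). A call has 1 to 12 rows; each row shifts and turns the commanded pose from where the row before left it, along the tool's axes as they then stand; what a row does not reach is not made up. The controller multiplies each number of a shift by 0.02 m and each number of a turn by 0.1 rad. A row lasts 1/8 s, in which the tool goes at most 62.5 mm and 10.7 degrees, less where a joint would pass 70% of its speed; a pose out of reach is approached as far as the arm can. A call with a number of a shift or a turn outside -1 to 1 is refused whole. A call with a gripper value outside its range is refused whole. The fingers move at their own pace and stop on an object; "force" is the grip in N (left out, the last holds). Time passes only in rows, so rows that do not move let the fingers close. It gives the time, the measured TCP pose, the force, the opening and the grip force at its end, in the units of the state.
- env.get_state(): the state, without advancing time (a new reading comes with each control period).
- env.get_image(name): name is "scene" or "side" or "wrist"; returns the picture (420x560x3 uint8, red, green, blue); there is no depth.
- env.camera_params(name): a dict with "fovy" (degrees; the focal length in pixels is half the picture's height over the tangent of half this angle, whatever the lens; pixels are square), "cx", "cy" (the principal point, pixels), "k1" (the pictures are not rectified: a ray, as slopes to the right and down, at radius r is drawn at 1 + k1 r^2 times it, then the intrinsics apply), "R" (3x3) and "t" (3): a world point X has camera coordinates R X + t. Camera axes: x right, y down, z forward; pixel columns grow to the right and rows downward; lengths in mm; the calibration is good to about 2 mm. A picture is of the moment at which its call begins: read the wrist's pose just before it. camera_params takes no time and is no camera call; for the wrist camera it gives the pose at the moment of the call.
- env.close_job(): hands the job in; it is judged then, once.
The state is a dict: "time_s": time; "joints": joint angles; "qvel": joint speeds; "effort": joint torques, N m; "eef_pos": TCP position; "tcp_rot": TCP orientation; "ft_force": force on the tool from outside, world axes, zero at the start; "wrist_torque": the same for the moment, N m; "gripper_width": finger opening in mm; "finger_force": force on a finger pad.
Only numpy, scipy, OpenCV 4.12 (cv2) and the standard library are available. Lean on these libraries where they do the work, as an engineer would, in place of code of your own. Each camera call takes 0.05 s, during which the arm holds its last target. There are 200 camera calls.

## Working session

There is one attempt and no reset: what is moved stays moved. The work goes in short steps, Python scripts to look and compute and a tool call to move; the robot and the scene stay as the last step left them, time stands still between calls to the robot, and variables do not carry over. Pictures are saved under pics/ and viewed, at most 14 in all, crops included, and the job is handed in when it is done.

Besides the shell and the picture viewer there is one more tool, called as name(argument=value, ...), one argument or row to a line, values as JSON. arm_command: Moves the arm, as the interface text tells. Its arguments: {"type":"object","properties":{"steps":{"type":"array"},"force":{"type":"number"}},"required":["steps"]}

```bash
mkdir -p pics
cat > h.py <<'E'
import numpy as np, cv2
from rig import env
def K(p):
    f=210/np.tan(np.radians(p["fovy"])/2); return np.array([[f,0,p["cx"]],[0,f,p["cy"]],[0,0,1.]])
def cast(p,uv,z):
    uv=np.array(uv,float).reshape(-1,1,2)
    s=cv2.undistortPoints(uv,K(p),np.array([p["k1"],0,0,0.])).reshape(-1,2)
    R=np.array(p["R"]);t=np.array(p["t"]);d=np.c_[s,np.ones(len(s))]@R; o=-R.T@t
    l=(z-o[2])/d[:,2]; return (o+d*l[:,None])[:,:2]
def proj(p,X):
    r,_=cv2.Rodrigues(np.array(p["R"])); return cv2.projectPoints(np.array(X,float).reshape(-1,1,3),r,np.array(p["t"],float),K(p),np.array([p["k1"],0,0,0.]))[0].reshape(-1,2)
def snap(c,fn):
    p=env.camera_params(c); im=env.get_image(c)[:,:,::-1].copy(); cv2.imwrite(f"pics/{fn}.png",im); np.save(f"pics/{fn}.npy",p,allow_pickle=True); return im,p
def load(fn): return cv2.imread(f"pics/{fn}.png"),np.load(f"pics/{fn}.npy",allow_pickle=True).item()
E
python3 - <<'E'
from h import *
for c in("scene","side","wrist"):
    im,p=snap(c,c+"0"); print(c,p["fovy"],p["k1"],-np.array(p["R"]).T@np.array(p["t"]),np.array(p["R"])[2])
print(env.get_state())
E
```

```text
scene 47.566621106038575 0.014576019234891324 [-191.16959608 -448.1403305   683.68174477] [ 0.66833225  0.44930738 -0.5928363 ]
side 47.6063296284687 0.04350001265757465 [ 477.00909475 -744.81278531  561.81623388] [ 0.06084705  0.82542821 -0.56121824]
wrist 66.80177615605878 -0.016306092659634876 [146.63642098 636.64320886 382.62799552] [ 0.24291045 -0.08493786 -0.96632297]
{'time_s': 0.15, 'joints': array([-1.22390897,  0.32163789, -0.07012718,  1.451415  ,  0.02262632,
        1.37081734, -0.05691724]), 'qvel': array([ 0.00054238, -0.00213327,  0.00081046, -0.00293045,  0.00025371,
        0.00135681,  0.00180326]), 'effort': array([ 6.33401896e-05, -4.91799009e+01, -4.04705359e-01, -3.12880361e+01,
       -6.40667905e-02,  4.03505168e-02,  1.34380721e-04]), 'eef_pos': array([212.23498904, 613.94467258, 240.71257032]), 'tcp_rot': array([ 1.65600695e-01,  9.86192605e-01, -7.41493429e-04, -7.32926835e-05]), 'ft_force': array([-0.51788608,  1.53363747,  0.29306572]), 'wrist_torque': array([-0.02349279, -0.01742658, -0.01052865]), 'finger_force': 0.0, 'gripper_width': 87.19637887441472}
```

View pics/scene0.png

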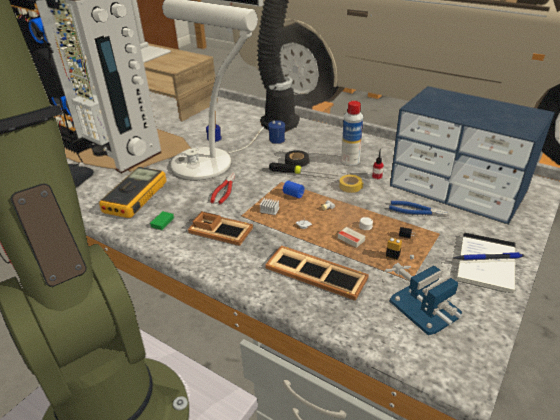

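View pics/side0.png

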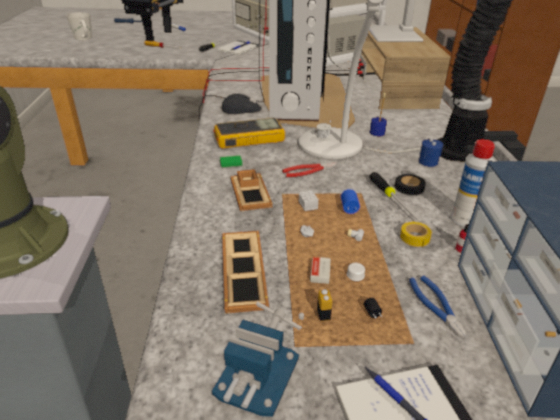

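View pics/wrist0.png

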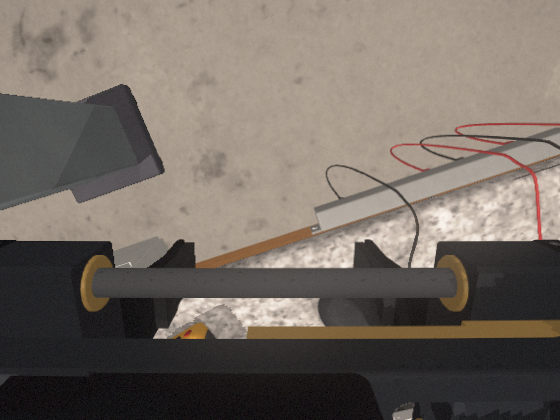

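The scene and side views show the mat with the parts: carton near side (320,270), battery (325,305), blue can (350,202), heat sink (308,201). They also show transistor (307,231), tee (355,235), knob (356,271) and small capacitor (373,308), with the trays at left. The wrist view is off the bench.

Run:
```python
from h import *
S,ps=load("side0"); C,pc=load("scene0")
names="carton battery can sink trans tee knob smallcap mtray atray lampbase vise green".split()
a=[(320,270),(325,310),(350,205),(308,203),(307,231),(355,235),(356,271),(373,308),(252,188),(243,270),(331,143),(256,370),(231,161)]
b=[(348,238),(393,248),(294,189),(269,207),(303,224),(327,206),(366,224),(405,232),(221,228),(316,272),(201,163),(427,300),(162,220)]
for n,u,v,w,x in zip(names,a,b,cast(ps,a,10),cast(pc,b,10)): print(n,w.round(),x.round())
for fn,p,im,box in(("s",ps,S,(190,150,230,190)),("c",pc,C,(180,170,270,130))):
    x,y,w,h=box; cv2.imwrite(f"pics/crop_{fn}.png",cv2.resize(im[y:y+h,x:x+w],(800,int(800*h/w)) if h/w<.75 else (int(600*w/h),600),interpolation=cv2.INTER_CUBIC))
```

```text
carton [ 580. -112.] [ 572. -109.]
battery [ 578. -208.] [ 592. -207.]
can [668.  95.] [680.  99.]
sink [579. 104.] [580. 109.]
trans [568.   4.] [565.   3.]
tee [660. -12.] [657. -10.]
knob [ 644. -117.] [ 640. -122.]
smallcap [ 655. -207.] [ 658. -209.]
mtray [459. 169.] [454. 157.]
atray [ 445. -108.] [ 440. -103.]
lampbase [666. 394.] [659. 395.]
vise [ 468. -318.] [ 482. -321.]
green [407. 297.] [405. 297.]
```

View pics/crop_s.png

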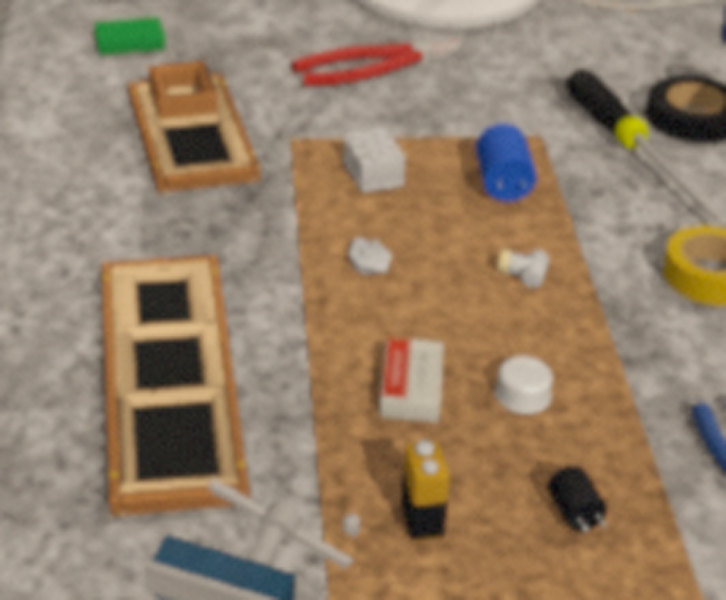

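The crop shows all eight parts and both trays lying about along y. I'll swing over to the mat (away from lamp) and use the wrist camera.

arm_command(
  steps=[
    {"tx":-1,"ty":-0.85,"tz":-1},
    {"tx":-1,"ty":-0.85,"tz":-1},
    {"tx":-1,"ty":-0.85,"tz":-1},
    {"tx":-1,"ty":-0.85,"tz":-1},
    {"tx":-1,"ty":-0.85},
    {"tx":-1,"ty":-0.85},
    {"tx":-1,"ty":-0.85},
    {"tx":-1,"ty":-0.85},
    {"tx":-1,"ty":-0.85},
    {"tx":-1,"ty":-0.85},
    {"tx":-1,"ty":-0.85},
    {"tx":-1,"ty":-0.85},
  ],
)

```text
invalid input at $.steps[0]: expected keys rx, ry, rz, tx, ty, tz, claw
```

arm_command(
  steps=[
    {"tx":-0.8,"ty":-0.65,"rz":1},
    {"tx":-0.85,"ty":-0.55,"rz":1},
    {"tx":-0.9,"ty":-0.45,"rz":1},
    {"tx":-0.95,"ty":-0.35,"rz":1},
    {"tx":-1,"ty":-0.25,"rz":1},
    {"tx":-1,"ty":-0.15,"rz":1},
    {"tx":-1,"ty":0,"rz":1},
    {"tx":-1,"ty":0.1,"rz":1},
    {"tx":-1,"ty":0.2,"rz":1},
    {"tx":-1,"ty":0.3,"rz":1},
    {"tx":-0.9,"ty":0.4,"rz":1},
    {"tx":-0.9,"ty":0.5,"rz":1},
  ],
)

```text
invalid input at $.steps[0]: expected keys rx, ry, rz, tx, ty, tz, claw
```

Run:
```python
from h import *
s=env.get_state(); print(s["time_s"],s["eef_pos"],s["tcp_rot"],s["joints"].round(2))
im,p=snap("wrist","w1"); print(cast(p,[(0,0),(560,0),(0,420),(560,420),(280,210),(280,250)],10).round())
```

```text
0.15 [212.23498904 613.94467258 240.71257032] [ 1.65600695e-01  9.86192605e-01 -7.41493429e-04 -7.32926835e-05] [-1.22  0.32 -0.07  1.45  0.02  1.37 -0.06]
[[-69. 407.]
 [122. 962.]
 [415. 108.]
 [688. 905.]
 [242. 611.]
 [291. 595.]]
```

View pics/w1.png

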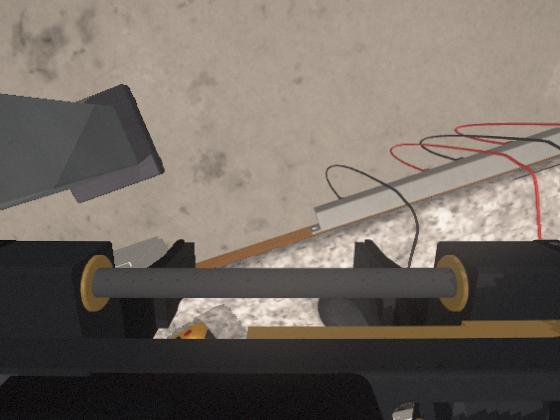

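The moves were refused because every row needs all keys; nothing moved, and the picture is unchanged.

arm_command(
  steps=[
    {"rx":0,"ry":0,"rz":0,"tx":-1,"ty":-0.85,"tz":-1,"claw":0},
    {"rx":0,"ry":0,"rz":0,"tx":-1,"ty":-0.85,"tz":-1,"claw":0},
    {"rx":0,"ry":0,"rz":0,"tx":-1,"ty":-0.85,"tz":-1,"claw":0},
    {"rx":0,"ry":0,"rz":0,"tx":-1,"ty":-0.85,"tz":-1,"claw":0},
    {"rx":0,"ry":0,"rz":0,"tx":-1,"ty":-0.85,"tz":0,"claw":0},
    {"rx":0,"ry":0,"rz":0,"tx":-1,"ty":-0.85,"tz":0,"claw":0},
    {"rx":0,"ry":0,"rz":0,"tx":-1,"ty":-0.85,"tz":0,"claw":0},
    {"rx":0,"ry":0,"rz":0,"tx":-1,"ty":-0.85,"tz":0,"claw":0},
    {"rx":0,"ry":0,"rz":0,"tx":-1,"ty":-0.85,"tz":0,"claw":0},
    {"rx":0,"ry":0,"rz":0,"tx":-1,"ty":-0.85,"tz":0,"claw":0},
    {"rx":0,"ry":0,"rz":0,"tx":-1,"ty":-0.85,"tz":0,"claw":0},
    {"rx":0,"ry":0,"rz":0,"tx":-1,"ty":-0.85,"tz":0,"claw":0},
  ],
)

```text
time_s: 1.7
eef_pos: [372.9, 342.2, 321.5]
tcp_rot: [0.166, 0.986, -0.0, -0.0]
ft_force: [0.0, 0.4, -0.2]
gripper_width: 87.6
finger_force: 0.0
```

arm_command(
  steps=[
    {"rx":0,"ry":0,"rz":1,"tx":-0.8,"ty":-0.65,"tz":0,"claw":0},
    {"rx":0,"ry":0,"rz":1,"tx":-0.85,"ty":-0.55,"tz":0,"claw":0},
    {"rx":0,"ry":0,"rz":1,"tx":-0.9,"ty":-0.45,"tz":0,"claw":0},
    {"rx":0,"ry":0,"rz":1,"tx":-0.95,"ty":-0.35,"tz":0,"claw":0},
    {"rx":0,"ry":0,"rz":1,"tx":-1,"ty":-0.25,"tz":0,"claw":0},
    {"rx":0,"ry":0,"rz":1,"tx":-1,"ty":-0.15,"tz":0,"claw":0},
    {"rx":0,"ry":0,"rz":1,"tx":-1,"ty":0,"tz":0,"claw":0},
    {"rx":0,"ry":0,"rz":1,"tx":-1,"ty":0.1,"tz":0,"claw":0},
    {"rx":0,"ry":0,"rz":1,"tx":-1,"ty":0.2,"tz":0,"claw":0},
    {"rx":0,"ry":0,"rz":1,"tx":-1,"ty":0.3,"tz":0,"claw":0},
    {"rx":0,"ry":0,"rz":1,"tx":-0.9,"ty":0.4,"tz":0,"claw":0},
    {"rx":0,"ry":0,"rz":1,"tx":-0.9,"ty":0.5,"tz":0,"claw":0},
  ],
)

```text
time_s: 3.2
eef_pos: [512.0, 142.7, 321.4]
tcp_rot: [0.695, 0.719, -0.0, -0.0]
ft_force: [-0.8, -0.4, 0.3]
gripper_width: 87.3
finger_force: 0.0
```

Run:
```python
from h import *
s=env.get_state(); print(s["time_s"],s["eef_pos"],s["tcp_rot"],s["joints"].round(2))
im,p=snap("wrist","w1"); print(cast(p,[(0,0),(560,0),(0,420),(560,420),(280,210),(280,250)],10).round())
```

```text
3.2 [511.99947702 142.74832397 321.43080974] [ 6.94660366e-01  7.19337864e-01 -5.88462328e-05 -1.03546344e-04] [-0.68  0.03  0.37  1.63 -0.01  1.48 -0.27]
[[ 155.  357.]
 [ 869.  383.]
 [  28. -322.]
 [1053. -285.]
 [ 523.   93.]
 [ 526.   31.]]
```

View pics/w1.png

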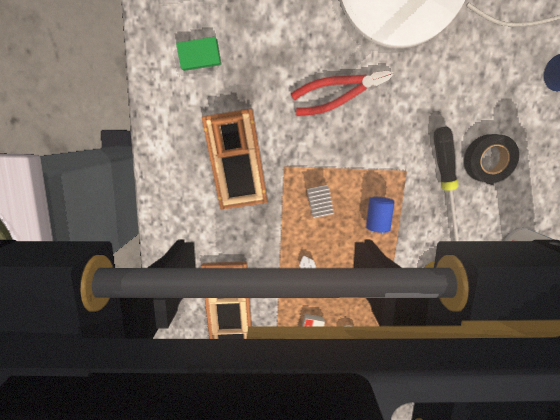

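Wrist view: meter tray (235,160), heat sink (320,200), can (380,214) are clear of the gripper. Shift 290 mm in −y for the rest.

arm_command(
  steps=[
    {"rx":0,"ry":0,"rz":0.35,"tx":-1,"ty":0,"tz":0,"claw":0},
    {"rx":0,"ry":0,"rz":0,"tx":-1,"ty":0,"tz":0,"claw":0},
    {"rx":0,"ry":0,"rz":0,"tx":-1,"ty":0,"tz":0,"claw":0},
    {"rx":0,"ry":0,"rz":0,"tx":-1,"ty":0,"tz":0,"claw":0},
    {"rx":0,"ry":0,"rz":0,"tx":-1,"ty":0,"tz":0,"claw":0},
    {"rx":0,"ry":0,"rz":0,"tx":-1,"ty":0,"tz":0,"claw":0},
    {"rx":0,"ry":0,"rz":0,"tx":-1,"ty":0,"tz":0,"claw":0},
    {"rx":0,"ry":0,"rz":0,"tx":-1,"ty":0,"tz":0,"claw":0},
    {"rx":0,"ry":0,"rz":0,"tx":-1,"ty":0,"tz":0,"claw":0},
    {"rx":0,"ry":0,"rz":0,"tx":-1,"ty":0,"tz":0,"claw":0},
    {"rx":0,"ry":0,"rz":0,"tx":-1,"ty":0,"tz":0,"claw":0},
    {"rx":0,"ry":0,"rz":0,"tx":-1,"ty":0,"tz":0,"claw":0},
  ],
)

```text
time_s: 4.75
eef_pos: [513.1, -98.1, 321.6]
tcp_rot: [0.706, 0.708, 0.0, 0.0]
ft_force: [-0.3, -0.2, 0.6]
gripper_width: 86.8
finger_force: 0.0
```

arm_command(
  steps=[
    {"rx":0,"ry":0,"rz":0,"tx":-1,"ty":0,"tz":0,"claw":0},
    {"rx":0,"ry":0,"rz":0,"tx":-1,"ty":0,"tz":0,"claw":0},
    {"rx":0,"ry":0,"rz":0,"tx":-0.5,"ty":0,"tz":0,"claw":0},
    {"rx":0,"ry":0,"rz":0,"tx":0,"ty":0,"tz":0,"claw":0},
  ],
)

```text
time_s: 5.25
eef_pos: [513.2, -147.5, 321.6]
tcp_rot: [0.707, 0.708, 0.0, -0.0]
ft_force: [0.1, 1.3, 0.4]
gripper_width: 87.1
finger_force: 0.0
```

Run:
```python
from h import *
s=env.get_state(); print(s["time_s"],s["eef_pos"],s["tcp_rot"],s["joints"].round(2))
im,p=snap("wrist","w2")
```

```text
5.25 [ 513.19457467 -147.50642994  321.55950044] [ 7.06549539e-01  7.07663584e-01  9.77797623e-06 -2.07343284e-05] [-0.4   0.04  0.65  1.63 -0.02  1.48  0.26]
```

View pics/w2.png

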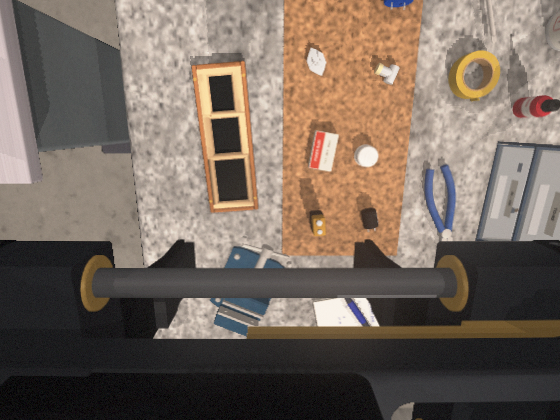

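Second wrist view: amp tray (225,135), transistor (316,61), carton (324,150), battery (318,224), tee (388,72), knob (367,156), small cap (370,218). Now measure.

```bash
cat > m.py <<'E'
from h import *
def meas(fn,name,roi,cond,z,vis=None):
    im,p=load(fn); x0,y0,x1,y1=roi; s=6
    c=cv2.resize(im[y0:y1,x0:x1],None,fx=s,fy=s,interpolation=cv2.INTER_CUBIC); hsv=cv2.cvtColor(c,cv2.COLOR_BGR2HSV)
    m=cond(*[hsv[...,i].astype(int) for i in range(3)]).astype(np.uint8)*255
    m=cv2.morphologyEx(m,cv2.MORPH_OPEN,np.ones((7,7))); m=cv2.morphologyEx(m,cv2.MORPH_CLOSE,np.ones((13,13)))
    n=max(cv2.findContours(m,cv2.RETR_EXTERNAL,cv2.CHAIN_APPROX_NONE)[0],key=cv2.contourArea)
    uv=(n.reshape(-1,2)+.5)/s+[x0-.5,y0-.5]; w=cast(p,uv,z).astype(np.float32)
    (cx,cy),(a,b),th=cv2.minAreaRect(w)
    if a>b: a,b,th=b,a,th+90   # th: angle of short side from world x
    th=(th+90)%180-90
    print(name,np.round([cx,cy],1),"size",round(a,1),round(b,1),"yaw",round(np.radians(th),3),"aabb",w.min(0).round(),w.max(0).round())
    cv2.drawContours(c,[n],-1,(0,255,0),1); cv2.imwrite(f"pics/m_{name}.png",c); return c
E
cat > run1.py <<'E'
from m import *
dark=lambda h,s,v:v<60
white=lambda h,s,v:(s<75)&(v>110)
wood=lambda h,s,v:(s>70)&(v>70)
L=[meas("w1","fuse_pocket",(210,146,266,206),dark,5),
meas("w1","sock_floor",(212,112,250,154),dark,5),
meas("w1","sink",(300,178,340,224),white,26),
meas("w1","can",(355,185,405,242),lambda h,s,v:(h>95)&(h<130)&(s>120)&(v>50),19),
meas("w2","p_tr",(205,70,242,114),dark,5),meas("w2","p_hs",(205,112,246,158),dark,5),meas("w2","p_lc",(208,154,255,208),dark,5),
meas("w2","trans",(300,42,335,80),white,9.5),
meas("w2","carton",(302,122,348,178),lambda h,s,v:((s<75)&(v>110))|((h<6)|(h>170))&(s>150),16),
meas("w2","battery",(304,208,334,238),lambda h,s,v:((h>15)&(h<30)&(s>170)&(v>60))|(s<75)&(v>120),46),
meas("w2","knob",(350,138,388,172),white,18)]
W=[cv2.resize(c,(200,200)) for c in L]+[np.zeros((200,200,3),np.uint8)]
cv2.imwrite("pics/mm.png",np.vstack([np.hstack(W[i:i+4]) for i in(0,4,8)]))
E
python3 run1.py
```

```text
fuse_pocket [461.1 141.3] size 37.9 57.7 yaw 0.194 aabb [437. 110.] [484. 173.]
sock_floor [449.5 196.6] size 23.1 33.8 yaw 0.183 aabb [436. 178.] [463. 215.]
sink [578.7 112.6] size 31.5 44.4 yaw 0.251 aabb [559.  88.] [599. 137.]
can [669.7  92.3] size 31.7 47.5 yaw -0.011 aabb [654.  69.] [686. 116.]
p_tr [441.8 -34.2] size 29.1 44.4 yaw 0.082 aabb [426. -57.] [458. -11.]
p_hs [446.1 -90.3] size 35.8 46.1 yaw 0.078 aabb [ 427. -114.] [466. -67.]
p_lc [ 451.2 -153.6] size 40.8 58.5 yaw 0.08 aabb [ 429. -184.] [ 473. -123.]
trans [568.7   5.4] size 27.7 28.1 yaw 1.201 aabb [556. -12.] [582.  22.]
carton [ 581.4 -110.6] size 34.0 52.5 yaw -0.166 aabb [ 562. -138.] [602. -84.]
battery [ 575.5 -205.4] size 8.1 8.2 yaw 1.104 aabb [ 572. -209.] [ 580. -201.]
knob [ 641.2 -116.7] size 30.1 34.3 yaw 1.163 aabb [ 625. -132.] [ 658. -101.]
```

View pics/mm.png

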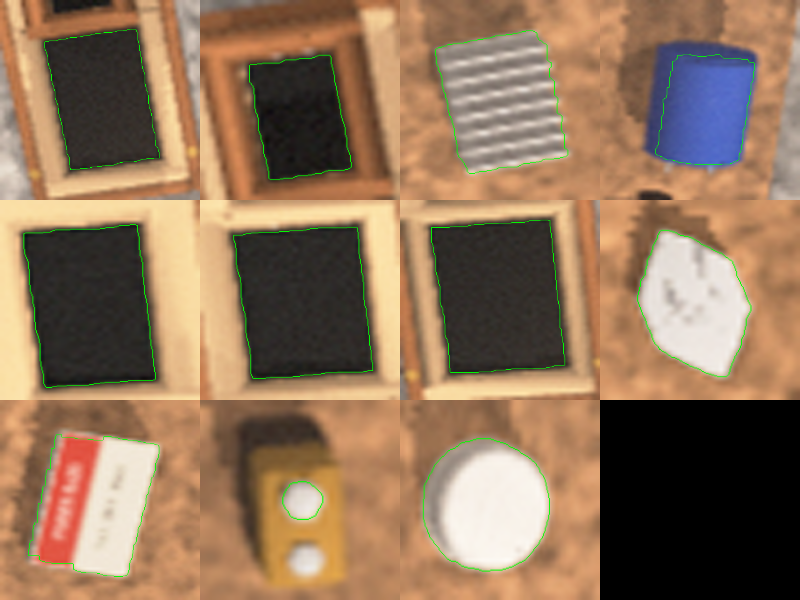

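Pockets fit well (spacing 119.8 and 56.5 mm, as specified). The can mask is partial, so I'll refine the can, transistor tips and battery studs.

```bash
cat > run2.py <<'E'
from m import *
meas("w1","can",(355,185,405,242),lambda h,s,v:(h>95)&(h<135)&(s>90),19.5)
im,p=load("w1"); print("cam1",(-np.array(p["R"]).T@p["t"]).round())
im,p=load("w2"); print("cam2",(-np.array(p["R"]).T@p["t"]).round())
def up(roi,s=8):
    x0,y0,x1,y1=roi; return cv2.cvtColor(cv2.resize(im[y0:y1,x0:x1],None,fx=s,fy=s,interpolation=cv2.INTER_CUBIC),cv2.COLOR_BGR2HSV).astype(int),s,np.array([x0,y0])
h,s,o=up((300,42,335,80)); m=((h[...,1]<75)&(h[...,2]>110)).astype(np.uint8)
n=max(cv2.findContours(m,0,1)[0],key=cv2.contourArea).reshape(-1,2); w=cast(p,(n+.5)/s-.5+o,10)
d=np.linalg.norm(w[:,None]-w[None],axis=2); i,j=np.unravel_index(d.argmax(),d.shape); v=w[i]-w[j]; v*=np.sign(v[1])
M=cv2.moments(n.reshape(-1,1,2)); cen=cast(p,np.array([M["m10"]/M["m00"],M["m01"]/M["m00"]])/s-.5+o+.5/s,10)
print("trans tips",w[i],w[j],"len",d.max(),"mid",(w[i]+w[j])/2,"cen",cen,"yaw",np.arctan2(-v[0],v[1]))
h,s,o=up((304,208,334,238)); m=((h[...,1]<75)&(h[...,2]>120)).astype(np.uint8)
k,l,st,c=cv2.connectedComponentsWithStats(m); q=np.argsort(-st[1:,4])[:2]+1; w=cast(p,(c[q]+.5)/s-.5+o,47); v=w[0]-w[1]; v*=np.sign(v[1])
print("studs",w,st[q,4],"mid",w.mean(0),"yaw",np.arctan2(-v[0],v[1]))
E
python3 run2.py
```

```text
can [668.   93.9] size 35.3 51.3 yaw -0.012 aabb [650.  68.] [686. 120.]
cam1 [510. 212. 464.]
cam2 [514. -78. 464.]
trans tips [560.25011476  21.92397718] [576.87777696 -11.65102559] len 37.46678477416662 mid [568.56394586   5.13647579] cen [[568.62665799   5.37202861]] yaw 0.4598318330545465
studs [[ 575.47324621 -205.03340571]
 [ 576.78339198 -217.93508494]] [1762 1138] mid [ 576.1283191  -211.48424533] yaw 0.10120155384536064
```

Measurements done. First part: battery at about (576,−211.5), yaw 0.10, to be held high.

arm_command(
  steps=[
    {"rx":0,"ry":0,"rz":0,"tx":-0.8,"ty":0.79,"tz":1,"claw":0.4},
    {"rx":0,"ry":0,"rz":0,"tx":-0.8,"ty":0.79,"tz":1,"claw":0.4},
    {"rx":0,"ry":0,"rz":0,"tx":-0.8,"ty":0.79,"tz":1,"claw":0.4},
    {"rx":0,"ry":0,"rz":0,"tx":-0.8,"ty":0.78,"tz":1,"claw":0.4},
    {"rx":0,"ry":0,"rz":-1,"tx":0,"ty":0,"tz":1,"claw":0.4},
    {"rx":0,"ry":0,"rz":0,"tx":0,"ty":0,"tz":1,"claw":0.4},
    {"rx":0,"ry":0,"rz":0,"tx":0,"ty":0,"tz":1,"claw":0.4},
    {"rx":0,"ry":0,"rz":0,"tx":0,"ty":0,"tz":1,"claw":0.4},
    {"rx":0,"ry":0,"rz":0,"tx":0,"ty":0,"tz":1,"claw":0.4},
    {"rx":0,"ry":0,"rz":0,"tx":0,"ty":0,"tz":1,"claw":0.4},
    {"rx":0,"ry":0,"rz":0,"tx":0,"ty":0,"tz":0,"claw":0.4},
    {"rx":0,"ry":0,"rz":0,"tx":0,"ty":0,"tz":0,"claw":0.4},
  ],
  force=15,
)

```text
time_s: 6.8
eef_pos: [577.0, -210.8, 122.0]
tcp_rot: [0.67, 0.743, 0.0, 0.0]
ft_force: [0.3, 0.3, -0.9]
gripper_width: 52.1
finger_force: 0.0
```

arm_command(
  steps=[
    {"rx":0,"ry":0,"rz":0,"tx":-0.03,"ty":-0.04,"tz":1,"claw":0.4},
    {"rx":0,"ry":0,"rz":0,"tx":0,"ty":0,"tz":1,"claw":0.4},
    {"rx":0,"ry":0,"rz":0,"tx":0,"ty":0,"tz":1,"claw":0.4},
    {"rx":0,"ry":0,"rz":0,"tx":0,"ty":0,"tz":0.7,"claw":0.4},
    {"rx":0,"ry":0,"rz":0,"tx":0,"ty":0,"tz":0,"claw":1},
    {"rx":0,"ry":0,"rz":0,"tx":0,"ty":0,"tz":0,"claw":1},
    {"rx":0,"ry":0,"rz":0,"tx":0,"ty":0,"tz":0,"claw":1},
    {"rx":0,"ry":0,"rz":0,"tx":0,"ty":0,"tz":0,"claw":1},
    {"rx":0,"ry":0,"rz":0,"tx":0,"ty":0,"tz":0,"claw":1},
  ],
)

```text
time_s: 7.92
eef_pos: [576.2, -211.3, 48.1]
tcp_rot: [0.67, 0.743, 0.0, 0.0]
ft_force: [0.1, 0.1, 2.2]
gripper_width: 18.0
finger_force: 15.0
```

arm_command(
  steps=[
    {"rx":0,"ry":0,"rz":-1,"tx":0,"ty":0,"tz":-1,"claw":1},
    {"rx":0,"ry":0,"rz":0,"tx":0,"ty":0,"tz":-1,"claw":1},
    {"rx":0,"ry":0,"rz":0,"tx":1,"ty":-0.1,"tz":-1,"claw":1},
    {"rx":0,"ry":0,"rz":0,"tx":1,"ty":-0.1,"tz":-1,"claw":1},
    {"rx":0,"ry":0,"rz":0,"tx":1,"ty":-0.1,"tz":0,"claw":1},
    {"rx":0,"ry":0,"rz":0,"tx":1,"ty":-0.1,"tz":0,"claw":1},
    {"rx":0,"ry":0,"rz":0,"tx":1,"ty":-0.1,"tz":0,"claw":1},
    {"rx":0,"ry":0,"rz":0,"tx":1,"ty":-0.1,"tz":0,"claw":1},
    {"rx":0,"ry":0,"rz":0,"tx":1,"ty":-0.1,"tz":0,"claw":1},
    {"rx":0,"ry":0,"rz":0,"tx":1,"ty":-0.1,"tz":0,"claw":1},
    {"rx":0,"ry":0,"rz":0,"tx":1,"ty":-0.1,"tz":0,"claw":1},
    {"rx":0,"ry":0,"rz":0,"tx":1,"ty":-0.1,"tz":0,"claw":1},
  ],
)

```text
time_s: 9.43
eef_pos: [516.0, -18.9, 128.3]
tcp_rot: [0.633, 0.774, 0.001, 0.0]
ft_force: [-0.3, 0.5, -1.1]
gripper_width: 17.7
finger_force: 15.0
```

arm_command(
  steps=[
    {"rx":0,"ry":0,"rz":0,"tx":1,"ty":-0.1,"tz":0,"claw":1},
    {"rx":0,"ry":0,"rz":0,"tx":1,"ty":-0.1,"tz":0,"claw":1},
    {"rx":0,"ry":0,"rz":0,"tx":1,"ty":-0.1,"tz":0,"claw":1},
    {"rx":0,"ry":0,"rz":0,"tx":1,"ty":-0.1,"tz":0,"claw":1},
    {"rx":0,"ry":0,"rz":0,"tx":1,"ty":-0.1,"tz":0,"claw":1},
    {"rx":0,"ry":0,"rz":0,"tx":1,"ty":-0.1,"tz":0,"claw":1},
    {"rx":0,"ry":0,"rz":0,"tx":1,"ty":-0.1,"tz":0,"claw":1},
    {"rx":0,"ry":0,"rz":0,"tx":1,"ty":-0.1,"tz":0,"claw":1},
    {"rx":0,"ry":0,"rz":0,"tx":1,"ty":-0.1,"tz":0,"claw":1},
    {"rx":0,"ry":0,"rz":0,"tx":1,"ty":-0.1,"tz":0,"claw":1},
    {"rx":0,"ry":0,"rz":0,"tx":1,"ty":0,"tz":0,"claw":1},
    {"rx":0,"ry":0,"rz":0,"tx":0.3,"ty":0,"tz":0,"claw":1},
  ],
)

```text
time_s: 10.92
eef_pos: [450.7, 199.1, 128.2]
tcp_rot: [0.632, 0.775, 0.001, -0.0]
ft_force: [0.3, -0.2, -0.9]
gripper_width: 17.6
finger_force: 15.0
```

Run:
```python
from h import *
from scipy.spatial.transform import Rotation as Ro
s=env.get_state(); print(s["time_s"],s["eef_pos"],s["gripper_width"],s["joints"].round(2)); R=Ro.from_quat(s["tcp_rot"]).as_matrix(); print(R.round(3))
g=np.array([450.2,197.1]); print("tool dx,dy",(g-s["eef_pos"][:2])@R[:2,:2])
im,p=snap("side","s2")
print("pred socket rim corners",)
```

```text
10.925 [450.65529599 199.11878523 128.17613967] 17.610438247978056 [-0.81  0.07  0.35  1.99 -0.03  1.09 -0.24]
[[-0.202  0.979  0.001]
 [ 0.979  0.202  0.001]
 [ 0.001  0.001 -1.   ]]
tool dx,dy [-1.88527352 -0.85353878]
pred socket rim corners
```

arm_command(
  steps=[
    {"rx":0,"ry":0,"rz":0,"tx":-0.09,"ty":-0.04,"tz":0.5,"claw":1},
    {"rx":0,"ry":0,"rz":0,"tx":0,"ty":0,"tz":1,"claw":1},
    {"rx":0,"ry":0,"rz":0,"tx":0,"ty":0,"tz":0.6,"claw":1},
    {"rx":0,"ry":0,"rz":0,"tx":0,"ty":0,"tz":0.5,"claw":1},
    {"rx":0,"ry":0,"rz":0,"tx":0,"ty":0,"tz":0.4,"claw":1},
  ],
)

```text
time_s: 11.6
eef_pos: [450.5, 195.7, 67.0]
tcp_rot: [0.632, 0.775, -0.0, 0.0]
ft_force: [-0.2, 0.1, -0.5]
gripper_width: 17.8
finger_force: 15.0
```

arm_command(
  steps=[
    {"rx":0,"ry":0,"rz":0,"tx":0.07,"ty":0,"tz":0.2,"claw":1},
    {"rx":0,"ry":0,"rz":0,"tx":0,"ty":0,"tz":0.3,"claw":1},
    {"rx":0,"ry":0,"rz":0,"tx":0,"ty":0,"tz":0.2,"claw":1},
    {"rx":0,"ry":0,"rz":0,"tx":0,"ty":0,"tz":0,"claw":1},
  ],
)

```text
time_s: 12.1
eef_pos: [449.9, 197.3, 53.3]
tcp_rot: [0.632, 0.775, -0.0, -0.0]
ft_force: [-0.8, -0.7, -0.6]
gripper_width: 18.2
finger_force: 15.0
```

arm_command(
  steps=[
    {"rx":0,"ry":0,"rz":0,"tx":0,"ty":0,"tz":0.08,"claw":1},
    {"rx":0,"ry":0,"rz":0,"tx":0,"ty":0,"tz":0,"claw":0.4},
    {"rx":0,"ry":0,"rz":0,"tx":0,"ty":0,"tz":0,"claw":0.4},
    {"rx":0,"ry":0,"rz":0,"tx":0,"ty":0,"tz":0,"claw":0.4},
    {"rx":0,"ry":0,"rz":0,"tx":0,"ty":0,"tz":-1,"claw":0.4},
    {"rx":0,"ry":0,"rz":0,"tx":0,"ty":0,"tz":-1,"claw":0.4},
    {"rx":0,"ry":0,"rz":0,"tx":0,"ty":0,"tz":-1,"claw":0.4},
    {"rx":0,"ry":0,"rz":0,"tx":0,"ty":0,"tz":0,"claw":0.4},
  ],
)

```text
time_s: 13.1
eef_pos: [451.2, 198.1, 113.4]
tcp_rot: [0.632, 0.775, 0.002, 0.0]
ft_force: [-0.3, 0.2, -0.1]
gripper_width: 52.0
finger_force: 0.0
```

```bash
cat > to.py <<'E'
# to.py x y yaw : unit shifts after turning by rz
import sys; from h import *
from scipy.spatial.transform import Rotation as Ro
x,y,yaw=map(float,sys.argv[1:4]); s=env.get_state(); R=Ro.from_quat(s["tcp_rot"]).as_matrix(); c=np.arctan2(R[1,1],R[0,1])
d=np.array([x,y])-s["eef_pos"][:2]; tx=np.array([-np.sin(yaw),np.cos(yaw)]); ty=np.array([np.cos(yaw),np.sin(yaw)])
print(s["time_s"],s["eef_pos"].round(1),"rz",round((c-yaw)*10,2),"tx",round(d@tx/20,2),"ty",round(d@ty/20,2),"width",round(s["gripper_width"],1))
E
python3 to.py 582.4 -110.8 -0.17
```

```text
13.1 [451.2 198.1 113.4] rz 3.73 tx -14.11 ty 9.08 width 52.0
```

arm_command(
  steps=[
    {"rx":0,"ry":0,"rz":0.93,"tx":0,"ty":0,"tz":0,"claw":0.5},
    {"rx":0,"ry":0,"rz":0.93,"tx":0,"ty":0,"tz":0,"claw":0.5},
    {"rx":0,"ry":0,"rz":0.93,"tx":0,"ty":0,"tz":0,"claw":0.5},
    {"rx":0,"ry":0,"rz":0.94,"tx":0,"ty":0,"tz":0,"claw":0.5},
    {"rx":0,"ry":0,"rz":0,"tx":-0.94,"ty":0.6,"tz":0,"claw":0.5},
    {"rx":0,"ry":0,"rz":0,"tx":-0.94,"ty":0.6,"tz":0,"claw":0.5},
    {"rx":0,"ry":0,"rz":0,"tx":-0.94,"ty":0.6,"tz":0,"claw":0.5},
    {"rx":0,"ry":0,"rz":0,"tx":-0.94,"ty":0.6,"tz":0,"claw":0.5},
    {"rx":0,"ry":0,"rz":0,"tx":-0.94,"ty":0.6,"tz":0,"claw":0.5},
    {"rx":0,"ry":0,"rz":0,"tx":-0.94,"ty":0.6,"tz":0,"claw":0.5},
    {"rx":0,"ry":0,"rz":0,"tx":-0.94,"ty":0.6,"tz":0,"claw":0.5},
    {"rx":0,"ry":0,"rz":0,"tx":-0.94,"ty":0.6,"tz":0,"claw":0.5},
  ],
)

```text
time_s: 14.6
eef_pos: [518.9, 32.2, 110.8]
tcp_rot: [0.765, 0.645, -0.001, -0.0]
ft_force: [0.4, -0.2, -0.6]
gripper_width: 43.3
finger_force: 0.0
```

arm_command(
  steps=[
    {"rx":0,"ry":0,"rz":0,"tx":-0.94,"ty":0.6,"tz":0,"claw":0.5},
    {"rx":0,"ry":0,"rz":0,"tx":-0.94,"ty":0.6,"tz":0,"claw":0.5},
    {"rx":0,"ry":0,"rz":0,"tx":-0.94,"ty":0.6,"tz":0,"claw":0.5},
    {"rx":0,"ry":0,"rz":0,"tx":-0.94,"ty":0.6,"tz":0.5,"claw":0.5},
    {"rx":0,"ry":0,"rz":0,"tx":-0.94,"ty":0.6,"tz":0.5,"claw":0.5},
    {"rx":0,"ry":0,"rz":0,"tx":-0.94,"ty":0.6,"tz":0.5,"claw":0.5},
    {"rx":0,"ry":0,"rz":0,"tx":-0.94,"ty":0.6,"tz":0.5,"claw":0.5},
    {"rx":0,"ry":0,"rz":0,"tx":0,"ty":0,"tz":0,"claw":0.5},
    {"rx":0,"ry":0,"rz":0,"tx":0,"ty":0,"tz":0,"claw":0.5},
  ],
)

```text
time_s: 15.72
eef_pos: [579.3, -110.1, 71.4]
tcp_rot: [0.764, 0.645, -0.0, -0.001]
ft_force: [-0.2, 0.4, -0.1]
gripper_width: 43.6
finger_force: 0.0
```

```bash
python3 to.py 582.4 -110.8 -0.17
```

```text
15.725 [ 579.3 -110.1   71.4] rz 0.0 tx -0.01 ty 0.16 width 43.6
```

arm_command(
  steps=[
    {"rx":0,"ry":0,"rz":0,"tx":-0.01,"ty":0.16,"tz":0,"claw":0.5},
    {"rx":0,"ry":0,"rz":0,"tx":0,"ty":0,"tz":1,"claw":0.5},
    {"rx":0,"ry":0,"rz":0,"tx":0,"ty":0,"tz":0.75,"claw":0.5},
    {"rx":0,"ry":0,"rz":0,"tx":0,"ty":0,"tz":0.4,"claw":0.5},
    {"rx":0,"ry":0,"rz":0,"tx":0,"ty":0,"tz":0,"claw":0.5},
    {"rx":0,"ry":0,"rz":0,"tx":0,"ty":0,"tz":0,"claw":1},
    {"rx":0,"ry":0,"rz":0,"tx":0,"ty":0,"tz":0,"claw":1},
    {"rx":0,"ry":0,"rz":0,"tx":0,"ty":0,"tz":0,"claw":1},
    {"rx":0,"ry":0,"rz":0,"tx":0,"ty":0,"tz":0,"claw":1},
  ],
  force=12,
)

```text
time_s: 16.85
eef_pos: [583.3, -111.8, 29.5]
tcp_rot: [0.765, 0.645, 0.0, 0.0]
ft_force: [0.5, -0.6, 2.6]
gripper_width: 31.7
finger_force: 12.0
```

```bash
python3 to.py 461.4 141.7 0.2
```

```text
16.85 [ 583.3 -111.8   29.5] rz -3.7 tx 13.63 ty -3.46 width 31.7
```

arm_command(
  steps=[
    {"rx":0,"ry":0,"rz":0,"tx":0,"ty":0,"tz":-1,"claw":1},
    {"rx":0,"ry":0,"rz":-0.93,"tx":0,"ty":0,"tz":-1,"claw":1},
    {"rx":0,"ry":0,"rz":-0.93,"tx":0,"ty":0,"tz":-1,"claw":1},
    {"rx":0,"ry":0,"rz":-0.93,"tx":0,"ty":0,"tz":-0.5,"claw":1},
    {"rx":0,"ry":0,"rz":-0.91,"tx":0,"ty":0,"tz":0,"claw":1},
    {"rx":0,"ry":0,"rz":0,"tx":0.97,"ty":-0.25,"tz":0,"claw":1},
    {"rx":0,"ry":0,"rz":0,"tx":0.97,"ty":-0.25,"tz":0,"claw":1},
    {"rx":0,"ry":0,"rz":0,"tx":0.97,"ty":-0.25,"tz":0,"claw":1},
    {"rx":0,"ry":0,"rz":0,"tx":0.97,"ty":-0.25,"tz":0,"claw":1},
    {"rx":0,"ry":0,"rz":0,"tx":0.97,"ty":-0.25,"tz":0,"claw":1},
    {"rx":0,"ry":0,"rz":0,"tx":0.97,"ty":-0.25,"tz":0,"claw":1},
    {"rx":0,"ry":0,"rz":0,"tx":0.97,"ty":-0.25,"tz":0,"claw":1},
  ],
)

```text
time_s: 18.35
eef_pos: [521.7, 14.9, 100.3]
tcp_rot: [0.633, 0.774, 0.001, 0.0]
ft_force: [-0.2, -0.1, -0.0]
gripper_width: 31.9
finger_force: 12.0
```

arm_command(
  steps=[
    {"rx":0,"ry":0,"rz":0,"tx":0.97,"ty":-0.25,"tz":0,"claw":1},
    {"rx":0,"ry":0,"rz":0,"tx":0.97,"ty":-0.25,"tz":0,"claw":1},
    {"rx":0,"ry":0,"rz":0,"tx":0.97,"ty":-0.25,"tz":0,"claw":1},
    {"rx":0,"ry":0,"rz":0,"tx":0.97,"ty":-0.25,"tz":0,"claw":1},
    {"rx":0,"ry":0,"rz":0,"tx":0.97,"ty":-0.25,"tz":0,"claw":1},
    {"rx":0,"ry":0,"rz":0,"tx":0.97,"ty":-0.25,"tz":0,"claw":1},
    {"rx":0,"ry":0,"rz":0,"tx":0.97,"ty":-0.25,"tz":0,"claw":1},
    {"rx":0,"ry":0,"rz":0,"tx":0,"ty":0,"tz":1,"claw":1},
    {"rx":0,"ry":0,"rz":0,"tx":0,"ty":0,"tz":0.5,"claw":1},
    {"rx":0,"ry":0,"rz":0,"tx":0,"ty":0,"tz":0,"claw":1},
    {"rx":0,"ry":0,"rz":0,"tx":0,"ty":0,"tz":0,"claw":1},
  ],
)

```text
time_s: 19.73
eef_pos: [460.9, 140.4, 69.7]
tcp_rot: [0.633, 0.774, 0.0, 0.0]
ft_force: [-0.0, 0.7, 0.3]
gripper_width: 31.5
finger_force: 12.0
```

```bash
python3 to.py 461.4 141.7 0.2; python3 -c "
from h import *
snap('wrist','w3')
snap('scene','c3')"
```

```text
19.725 [460.9 140.4  69.7] rz -0.01 tx 0.06 ty 0.04 width 31.5
```

View pics/w3.png

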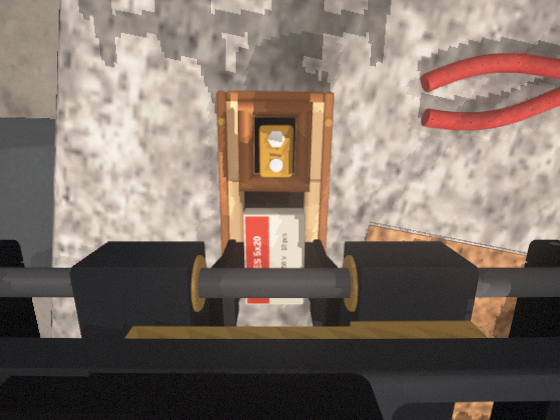

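Battery stands in its socket (275,150), carton held, edges rows 214–303. Check its offset in the grip.

```bash
python3 -c "
from h import *
im,p=load('w3'); print(cast(p,[(246,216),(303,215),(303,303),(246,303)],56.2).round(1), cast(p,[(246,216),(303,215),(303,303),(246,303)],56.2).mean(0))"
```

```text
[[442.5 162.7]
 [470.7 168.9]
 [481.9 120.1]
 [451.2 113.9]] [461.58080567 141.38198843]
```

arm_command(
  steps=[
    {"rx":0,"ry":0,"rz":0,"tx":0,"ty":0,"tz":0.8,"claw":1},
    {"rx":0,"ry":0,"rz":0,"tx":0,"ty":0,"tz":0.5,"claw":1},
    {"rx":0,"ry":0,"rz":0,"tx":0,"ty":0,"tz":0.3,"claw":1},
    {"rx":0,"ry":0,"rz":0,"tx":0,"ty":0,"tz":0.2,"claw":1},
    {"rx":0,"ry":0,"rz":0,"tx":0,"ty":0,"tz":0,"claw":1},
  ],
)

```text
time_s: 20.45
eef_pos: [460.4, 140.6, 32.8]
tcp_rot: [0.633, 0.774, -0.0, 0.0]
ft_force: [0.2, -0.1, -0.3]
gripper_width: 31.5
finger_force: 12.0
```

arm_command(
  steps=[
    {"rx":0,"ry":0,"rz":0,"tx":0,"ty":0,"tz":0,"claw":0.45},
    {"rx":0,"ry":0,"rz":0,"tx":0,"ty":0,"tz":0,"claw":0.45},
    {"rx":0,"ry":0,"rz":0,"tx":0,"ty":0,"tz":0,"claw":0.45},
    {"rx":0,"ry":0,"rz":0,"tx":0,"ty":0,"tz":-1,"claw":0.45},
    {"rx":0,"ry":0,"rz":0,"tx":0,"ty":0,"tz":-1,"claw":0.45},
    {"rx":0,"ry":0,"rz":0,"tx":0,"ty":0,"tz":-1,"claw":0.45},
    {"rx":0,"ry":0,"rz":0,"tx":0,"ty":0,"tz":0,"claw":0.5},
  ],
)

```text
time_s: 21.32
eef_pos: [461.5, 141.1, 94.3]
tcp_rot: [0.633, 0.774, 0.002, 0.001]
ft_force: [0.2, 0.5, -0.9]
gripper_width: 45.2
finger_force: 0.0
```

```bash
python3 to.py 568.6 5.2 0.46
```

```text
21.325 [461.5 141.1  94.3] rz -2.6 tx -8.47 ty 1.78 width 45.2
```

arm_command(
  steps=[
    {"rx":0,"ry":0,"rz":-0.87,"tx":0,"ty":0,"tz":0,"claw":0.55},
    {"rx":0,"ry":0,"rz":-0.87,"tx":0,"ty":0,"tz":0,"claw":0.55},
    {"rx":0,"ry":0,"rz":-0.86,"tx":0,"ty":0,"tz":0,"claw":0.55},
    {"rx":0,"ry":0,"rz":0,"tx":-0.94,"ty":0.2,"tz":0,"claw":0.55},
    {"rx":0,"ry":0,"rz":0,"tx":-0.94,"ty":0.2,"tz":0,"claw":0.55},
    {"rx":0,"ry":0,"rz":0,"tx":-0.94,"ty":0.2,"tz":0,"claw":0.55},
    {"rx":0,"ry":0,"rz":0,"tx":-0.94,"ty":0.2,"tz":0,"claw":0.55},
    {"rx":0,"ry":0,"rz":0,"tx":-0.94,"ty":0.2,"tz":0,"claw":0.55},
    {"rx":0,"ry":0,"rz":0,"tx":-0.94,"ty":0.2,"tz":0,"claw":0.55},
    {"rx":0,"ry":0,"rz":0,"tx":-0.94,"ty":0.2,"tz":0.5,"claw":0.55},
    {"rx":0,"ry":0,"rz":0,"tx":-0.94,"ty":0.2,"tz":0.5,"claw":0.55},
    {"rx":0,"ry":0,"rz":0,"tx":-0.94,"ty":0.2,"tz":0.5,"claw":0.55},
  ],
)

```text
time_s: 22.82
eef_pos: [567.4, 4.4, 61.4]
tcp_rot: [0.527, 0.85, -0.0, -0.001]
ft_force: [0.7, -0.1, 0.6]
gripper_width: 39.2
finger_force: 0.0
```

arm_command(
  steps=[
    {"rx":0,"ry":0,"rz":0,"tx":0,"ty":0,"tz":0,"claw":0.55},
    {"rx":0,"ry":0,"rz":0,"tx":0,"ty":0,"tz":0,"claw":0.55},
  ],
)

```text
time_s: 23.08
eef_pos: [567.0, 5.7, 62.5]
tcp_rot: [0.527, 0.85, -0.0, -0.001]
ft_force: [-0.3, 0.4, -0.1]
gripper_width: 39.5
finger_force: 0.0
```

```bash
python3 to.py 568.6 5.2 0.46
```

```text
23.075 [567.    5.7  62.5] rz 0.0 tx -0.06 ty 0.06 width 39.5
```

arm_command(
  steps=[
    {"rx":0,"ry":0,"rz":0,"tx":-0.05,"ty":0.06,"tz":0.7,"claw":0.55},
    {"rx":0,"ry":0,"rz":0,"tx":0,"ty":0,"tz":0.6,"claw":0.55},
    {"rx":0,"ry":0,"rz":0,"tx":0,"ty":0,"tz":0.4,"claw":0.55},
    {"rx":0,"ry":0,"rz":0,"tx":0,"ty":0,"tz":0,"claw":0.55},
    {"rx":0,"ry":0,"rz":0,"tx":0,"ty":0,"tz":0,"claw":0.55},
  ],
)

```text
time_s: 23.7
eef_pos: [569.4, 4.6, 29.1]
tcp_rot: [0.527, 0.85, 0.0, 0.0]
ft_force: [-0.5, 0.4, 0.6]
gripper_width: 39.2
finger_force: 0.0
```

arm_command(
  steps=[
    {"rx":0,"ry":0,"rz":0,"tx":0,"ty":0,"tz":0.1,"claw":0.55},
    {"rx":0,"ry":0,"rz":0,"tx":0,"ty":0,"tz":0,"claw":1},
    {"rx":0,"ry":0,"rz":0,"tx":0,"ty":0,"tz":0,"claw":1},
    {"rx":0,"ry":0,"rz":0,"tx":0,"ty":0,"tz":0,"claw":1},
    {"rx":0,"ry":0,"rz":0,"tx":0,"ty":0,"tz":0,"claw":1},
  ],
  force=10,
)

```text
time_s: 24.32
eef_pos: [569.3, 4.6, 27.1]
tcp_rot: [0.527, 0.85, 0.0, 0.0]
ft_force: [0.7, -0.0, 1.1]
gripper_width: 22.4
finger_force: 10.0
```

```bash
python3 to.py 442.3 -34.4 0.079
```

```text
24.325 [569.3   4.6  27.1] rz 3.81 tx -1.44 ty -6.49 width 22.4
```

arm_command(
  steps=[
    {"rx":0,"ry":0,"rz":0,"tx":0,"ty":0,"tz":-0.7,"claw":1},
    {"rx":0,"ry":0,"rz":0.95,"tx":0,"ty":0,"tz":-1,"claw":1},
    {"rx":0,"ry":0,"rz":0.95,"tx":0,"ty":0,"tz":-0.5,"claw":1},
    {"rx":0,"ry":0,"rz":0.95,"tx":0,"ty":0,"tz":0,"claw":1},
    {"rx":0,"ry":0,"rz":0.95,"tx":0,"ty":0,"tz":0,"claw":1},
    {"rx":0,"ry":0,"rz":0,"tx":-0.2,"ty":-0.93,"tz":0,"claw":1},
    {"rx":0,"ry":0,"rz":0,"tx":-0.2,"ty":-0.93,"tz":0,"claw":1},
    {"rx":0,"ry":0,"rz":0,"tx":-0.2,"ty":-0.93,"tz":0,"claw":1},
    {"rx":0,"ry":0,"rz":0,"tx":-0.2,"ty":-0.93,"tz":0,"claw":1},
    {"rx":0,"ry":0,"rz":0,"tx":-0.2,"ty":-0.93,"tz":0,"claw":1},
    {"rx":0,"ry":0,"rz":0,"tx":-0.2,"ty":-0.93,"tz":0,"claw":1},
    {"rx":0,"ry":0,"rz":0,"tx":-0.2,"ty":-0.93,"tz":0,"claw":1},
  ],
)

```text
time_s: 25.82
eef_pos: [441.5, -34.0, 71.9]
tcp_rot: [0.678, 0.735, 0.001, 0.0]
ft_force: [0.2, 0.1, -0.2]
gripper_width: 22.2
finger_force: 10.0
```

arm_command(
  steps=[
    {"rx":0,"ry":0,"rz":0,"tx":0,"ty":0,"tz":0,"claw":1},
    {"rx":0,"ry":0,"rz":0,"tx":0,"ty":0,"tz":0,"claw":1},
  ],
)

```text
time_s: 26.08
eef_pos: [442.9, -33.5, 71.7]
tcp_rot: [0.678, 0.735, 0.001, 0.001]
ft_force: [0.1, 0.4, 0.3]
gripper_width: 22.1
finger_force: 10.0
```

```bash
python3 to.py 442.3 -34.4 0.079; python3 -c "
from h import *
im,p=snap('wrist','w4')
s=env.get_state()
print(proj(p,s['eef_pos']+[0,0,0]))
cv2.imwrite('pics/w4c.png',cv2.resize(im[60:340,150:420],None,fx=2.1,fy=2.1,interpolation=cv2.INTER_CUBIC))"
```

```text
26.075 [442.9 -33.5  71.7] rz 0.01 tx -0.04 ty -0.03 width 22.1
[[272.71623266 273.87330907]]
```

View pics/w4c.png

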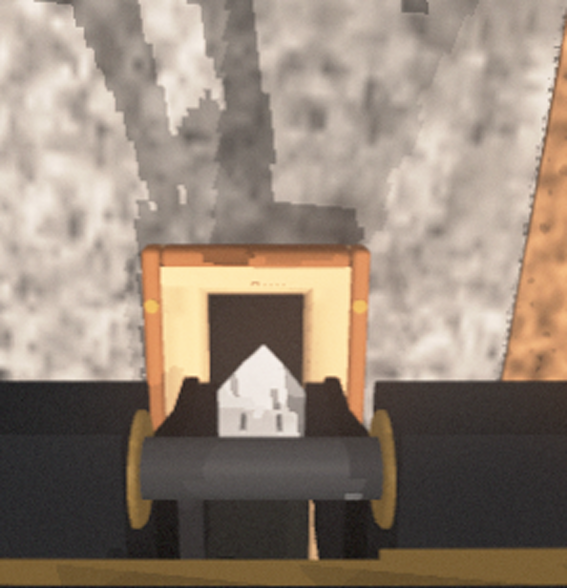

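Transistor held square, tip at image (275,224), over the pocket. Check offset along y.

```bash
python3 -c "
from h import *
im,p=load('w4'); print('tip',cast(p,[(275.2,224.3)],55)); print('pocket edge',cast(p,[(249,199.5),(295,199.5)],5))"
```

```text
tip [[442.52316341 -13.27296518]]
pocket edge [[425.12574151 -12.80513692]
 [455.93984316 -10.30325447]]
```

arm_command(
  steps=[
    {"rx":0,"ry":0,"rz":0,"tx":-0.1,"ty":-0.05,"tz":0.8,"claw":1},
    {"rx":0,"ry":0,"rz":0,"tx":0,"ty":0,"tz":0.6,"claw":1},
    {"rx":0,"ry":0,"rz":0,"tx":0,"ty":0,"tz":0.4,"claw":1},
    {"rx":0,"ry":0,"rz":0,"tx":0,"ty":0,"tz":0.2,"claw":1},
    {"rx":0,"ry":0,"rz":0,"tx":0,"ty":0,"tz":0,"claw":1},
    {"rx":0,"ry":0,"rz":0,"tx":0,"ty":0,"tz":0,"claw":1},
  ],
)

```text
time_s: 26.88
eef_pos: [441.1, -35.8, 31.1]
tcp_rot: [0.678, 0.735, 0.0, 0.0]
ft_force: [-0.0, -0.3, 0.5]
gripper_width: 22.1
finger_force: 10.0
```

arm_command(
  steps=[
    {"rx":0,"ry":0,"rz":0,"tx":0,"ty":0,"tz":0,"claw":0.55},
    {"rx":0,"ry":0,"rz":0,"tx":0,"ty":0,"tz":0,"claw":0.55},
    {"rx":0,"ry":0,"rz":0,"tx":0,"ty":0,"tz":0,"claw":0.55},
    {"rx":0,"ry":0,"rz":0,"tx":0,"ty":0,"tz":-1,"claw":0.45},
    {"rx":0,"ry":0,"rz":0,"tx":0,"ty":0,"tz":-1,"claw":0.45},
    {"rx":0,"ry":0,"rz":0,"tx":0,"ty":0,"tz":-1,"claw":0.45},
    {"rx":0,"ry":0,"rz":0,"tx":0,"ty":0,"tz":0,"claw":0.45},
  ],
)

```text
time_s: 27.75
eef_pos: [442.1, -35.7, 92.2]
tcp_rot: [0.678, 0.735, 0.002, 0.001]
ft_force: [-0.1, -0.8, -1.2]
gripper_width: 48.1
finger_force: 0.0
```

```bash
python3 to.py 579.8 110.8 0.245
```

```text
27.75 [442.1 -35.7  92.2] rz -1.65 tx 5.44 ty 8.46 width 48.1
```

arm_command(
  steps=[
    {"rx":0,"ry":0,"rz":-0.83,"tx":0,"ty":0,"tz":0,"claw":0.45},
    {"rx":0,"ry":0,"rz":-0.82,"tx":0,"ty":0,"tz":0,"claw":0.45},
    {"rx":0,"ry":0,"rz":0,"tx":0.6,"ty":0.94,"tz":0,"claw":0.45},
    {"rx":0,"ry":0,"rz":0,"tx":0.6,"ty":0.94,"tz":0,"claw":0.45},
    {"rx":0,"ry":0,"rz":0,"tx":0.6,"ty":0.94,"tz":0,"claw":0.45},
    {"rx":0,"ry":0,"rz":0,"tx":0.6,"ty":0.94,"tz":0,"claw":0.45},
    {"rx":0,"ry":0,"rz":0,"tx":0.6,"ty":0.94,"tz":0,"claw":0.45},
    {"rx":0,"ry":0,"rz":0,"tx":0.6,"ty":0.94,"tz":0,"claw":0.45},
    {"rx":0,"ry":0,"rz":0,"tx":0.6,"ty":0.94,"tz":0,"claw":0.45},
    {"rx":0,"ry":0,"rz":0,"tx":0.6,"ty":0.94,"tz":0.3,"claw":0.45},
    {"rx":0,"ry":0,"rz":0,"tx":0.6,"ty":0.94,"tz":0.5,"claw":0.45},
    {"rx":0,"ry":0,"rz":0,"tx":0,"ty":0,"tz":0,"claw":0.45},
  ],
)

```text
time_s: 29.25
eef_pos: [579.1, 112.3, 73.7]
tcp_rot: [0.614, 0.789, -0.001, -0.0]
ft_force: [-0.3, -0.5, 0.3]
gripper_width: 47.9
finger_force: 0.0
```

arm_command(
  steps=[
    {"rx":0,"ry":0,"rz":0,"tx":0,"ty":0,"tz":0,"claw":0.45},
    {"rx":0,"ry":0,"rz":0,"tx":0,"ty":0,"tz":0,"claw":0.45},
  ],
)

```text
time_s: 29.5
eef_pos: [578.7, 109.2, 75.3]
tcp_rot: [0.616, 0.788, 0.0, 0.0]
ft_force: [-0.2, -0.3, 0.4]
gripper_width: 48.0
finger_force: 0.0
```

```bash
python3 to.py 579.8 110.8 0.245
```

```text
29.5 [578.7 109.2  75.3] rz -0.01 tx 0.06 ty 0.07 width 48.0
```

arm_command(
  steps=[
    {"rx":0,"ry":0,"rz":0,"tx":0.06,"ty":0.07,"tz":0.8,"claw":0.45},
    {"rx":0,"ry":0,"rz":0,"tx":0,"ty":0,"tz":0.8,"claw":0.45},
    {"rx":0,"ry":0,"rz":0,"tx":0,"ty":0,"tz":0.7,"claw":0.45},
    {"rx":0,"ry":0,"rz":0,"tx":0,"ty":0,"tz":0,"claw":0.45},
    {"rx":0,"ry":0,"rz":0,"tx":0,"ty":0,"tz":0,"claw":1},
    {"rx":0,"ry":0,"rz":0,"tx":0,"ty":0,"tz":0,"claw":1},
    {"rx":0,"ry":0,"rz":0,"tx":0,"ty":0,"tz":0,"claw":1},
    {"rx":0,"ry":0,"rz":0,"tx":0,"ty":0,"tz":0,"claw":1},
  ],
  force=15,
)

```text
time_s: 30.5
eef_pos: [580.3, 111.6, 29.6]
tcp_rot: [0.615, 0.788, 0.0, 0.0]
ft_force: [-0.2, -1.0, 2.6]
gripper_width: 29.7
finger_force: 15.0
```

```bash
python3 to.py 446.6 -90.3 0.079
```

```text
30.5 [580.3 111.6  29.6] rz 1.66 tx -9.54 ty -7.46 width 29.7
```

Lift 60, turn, 10 rows across.

arm_command(
  steps=[
    {"rx":0,"ry":0,"rz":0,"tx":0,"ty":0,"tz":-1,"claw":1},
    {"rx":0,"ry":0,"rz":0.83,"tx":0,"ty":0,"tz":-1,"claw":1},
    {"rx":0,"ry":0,"rz":0.83,"tx":0,"ty":0,"tz":-0.5,"claw":1},
    {"rx":0,"ry":0,"rz":0,"tx":-0.95,"ty":-0.75,"tz":0,"claw":1},
    {"rx":0,"ry":0,"rz":0,"tx":-0.95,"ty":-0.75,"tz":0,"claw":1},
    {"rx":0,"ry":0,"rz":0,"tx":-0.95,"ty":-0.75,"tz":0,"claw":1},
    {"rx":0,"ry":0,"rz":0,"tx":-0.95,"ty":-0.75,"tz":0,"claw":1},
    {"rx":0,"ry":0,"rz":0,"tx":-0.95,"ty":-0.75,"tz":0,"claw":1},
    {"rx":0,"ry":0,"rz":0,"tx":-0.95,"ty":-0.75,"tz":0,"claw":1},
    {"rx":0,"ry":0,"rz":0,"tx":-0.95,"ty":-0.75,"tz":0,"claw":1},
    {"rx":0,"ry":0,"rz":0,"tx":-0.95,"ty":-0.75,"tz":0,"claw":1},
    {"rx":0,"ry":0,"rz":0,"tx":-0.95,"ty":-0.75,"tz":0,"claw":1},
  ],
)

```text
time_s: 32.0
eef_pos: [457.9, -71.0, 79.0]
tcp_rot: [0.679, 0.734, 0.0, 0.0]
ft_force: [0.7, -0.1, -0.9]
gripper_width: 29.6
finger_force: 15.0
```

arm_command(
  steps=[
    {"rx":0,"ry":0,"rz":0,"tx":-0.95,"ty":-0.75,"tz":0,"claw":1},
    {"rx":0,"ry":0,"rz":0,"tx":0,"ty":0,"tz":0,"claw":1},
    {"rx":0,"ry":0,"rz":0,"tx":0,"ty":0,"tz":0,"claw":1},
    {"rx":0,"ry":0,"rz":0,"tx":0,"ty":0,"tz":0,"claw":1},
  ],
)

```text
time_s: 32.5
eef_pos: [445.9, -89.0, 79.0]
tcp_rot: [0.678, 0.735, 0.0, 0.0]
ft_force: [-0.4, -0.6, -0.7]
gripper_width: 30.1
finger_force: 15.0
```

```bash
python3 to.py 446.6 -90.3 0.079; python3 -c "
from h import *
im,p=snap('wrist','w5')
cv2.imwrite('pics/w5c.png',cv2.resize(im[60:340,150:420],None,fx=2.1,fy=2.1,interpolation=cv2.INTER_CUBIC))"
```

```text
32.5 [445.9 -89.   79. ] rz 0.01 tx -0.07 ty 0.03 width 30.1
```

View pics/w5c.png

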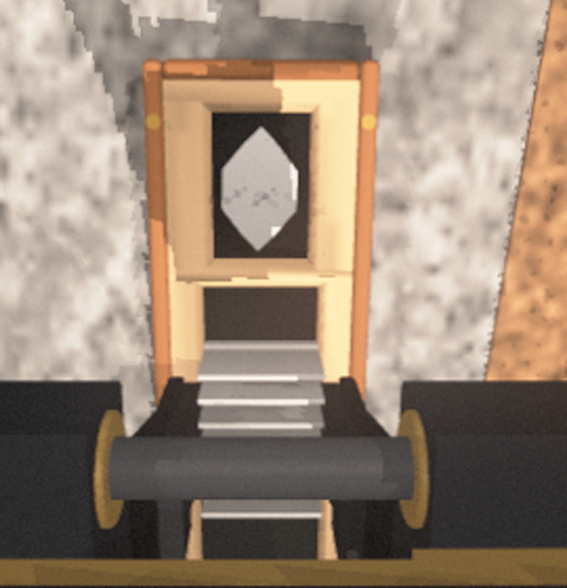

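Transistor is seated in its pocket (crop 262,187); the sink is held square. Fin tops run from crop rows 376 to 517.

```bash
python3 -c "
from h import *
im,p=load('w5'); a=cast(p,[(274.8,239),(274.8,306.2)],75.4); print(a,a.mean(0)); print('base edge',cast(p,[(274.8,60+342/2.1)],51.4)); print('pocket far edge',cast(p,[(274.8,60+287/2.1)],5))"
```

```text
[[ 445.47477845  -72.24629018]
 [ 448.50138321 -108.81802908]] [446.98808083 -90.53215963]
base edge [[445.48248058 -71.42565024]]
pocket far edge [[445.23521833 -66.66986472]]
```

arm_command(
  steps=[
    {"rx":0,"ry":0,"rz":0,"tx":0.02,"ty":0,"tz":0.8,"claw":1},
    {"rx":0,"ry":0,"rz":0,"tx":0,"ty":0,"tz":0.7,"claw":1},
    {"rx":0,"ry":0,"rz":0,"tx":0,"ty":0,"tz":0.5,"claw":1},
    {"rx":0,"ry":0,"rz":0,"tx":0,"ty":0,"tz":0.27,"claw":1},
    {"rx":0,"ry":0,"rz":0,"tx":0,"ty":0,"tz":0,"claw":1},
    {"rx":0,"ry":0,"rz":0,"tx":0,"ty":0,"tz":0,"claw":1},
  ],
)

```text
time_s: 33.3
eef_pos: [445.6, -89.4, 33.7]
tcp_rot: [0.679, 0.734, 0.0, 0.0]
ft_force: [0.7, -0.6, 0.3]
gripper_width: 29.8
finger_force: 15.0
```

arm_command(
  steps=[
    {"rx":0,"ry":0,"rz":0,"tx":0,"ty":0,"tz":0,"claw":0.45},
    {"rx":0,"ry":0,"rz":0,"tx":0,"ty":0,"tz":0,"claw":0.45},
    {"rx":0,"ry":0,"rz":0,"tx":0,"ty":0,"tz":0,"claw":0.45},
    {"rx":0,"ry":0,"rz":0,"tx":0,"ty":0,"tz":-1,"claw":0.35},
    {"rx":0,"ry":0,"rz":0,"tx":0,"ty":0,"tz":-1,"claw":0.35},
    {"rx":0,"ry":0,"rz":0,"tx":0,"ty":0,"tz":-1,"claw":0.35},
    {"rx":0,"ry":0,"rz":0,"tx":0,"ty":0,"tz":0,"claw":0.35},
  ],
)

```text
time_s: 34.17
eef_pos: [446.6, -89.3, 94.8]
tcp_rot: [0.679, 0.735, 0.001, 0.001]
ft_force: [1.1, 0.0, 0.8]
gripper_width: 56.3
finger_force: 0.0
```

```bash
python3 to.py 668 92 0; python3 -c "
from h import *
im,p=load('w1'); print(cast(p,[(383,233.5)],19.5))"
```

```text
34.175 [446.6 -89.3  94.8] rz 0.79 tx 9.07 ty 11.07 width 56.3
[[676.24637614  65.72077637]]
```

arm_command(
  steps=[
    {"rx":0,"ry":0,"rz":0.79,"tx":0,"ty":0,"tz":0,"claw":0.35},
    {"rx":0,"ry":0,"rz":0,"tx":0.75,"ty":0.92,"tz":0,"claw":0.35},
    {"rx":0,"ry":0,"rz":0,"tx":0.75,"ty":0.92,"tz":0,"claw":0.35},
    {"rx":0,"ry":0,"rz":0,"tx":0.75,"ty":0.92,"tz":0,"claw":0.35},
    {"rx":0,"ry":0,"rz":0,"tx":0.75,"ty":0.92,"tz":0,"claw":0.35},
    {"rx":0,"ry":0,"rz":0,"tx":0.75,"ty":0.92,"tz":0,"claw":0.35},
    {"rx":0,"ry":0,"rz":0,"tx":0.75,"ty":0.92,"tz":0,"claw":0.35},
    {"rx":0,"ry":0,"rz":0,"tx":0.75,"ty":0.92,"tz":0,"claw":0.35},
    {"rx":0,"ry":0,"rz":0,"tx":0.75,"ty":0.92,"tz":0,"claw":0.35},
    {"rx":0,"ry":0,"rz":0,"tx":0.75,"ty":0.92,"tz":0,"claw":0.35},
    {"rx":0,"ry":0,"rz":0,"tx":0.75,"ty":0.92,"tz":0,"claw":0.35},
    {"rx":0,"ry":0,"rz":0,"tx":0.75,"ty":0.92,"tz":0,"claw":0.35},
  ],
)

```text
time_s: 35.67
eef_pos: [647.6, 76.1, 91.8]
tcp_rot: [0.707, 0.707, -0.001, -0.001]
ft_force: [0.5, 0.7, 0.3]
gripper_width: 56.8
finger_force: 0.0
```

arm_command(
  steps=[
    {"rx":0,"ry":0,"rz":0,"tx":0.75,"ty":0.92,"tz":0,"claw":0.35},
    {"rx":0,"ry":0,"rz":0,"tx":0,"ty":0,"tz":0,"claw":0.35},
    {"rx":0,"ry":0,"rz":0,"tx":0,"ty":0,"tz":0,"claw":0.35},
    {"rx":0,"ry":0,"rz":0,"tx":0,"ty":0,"tz":0,"claw":0.35},
  ],
)

```text
time_s: 36.17
eef_pos: [665.3, 89.4, 93.3]
tcp_rot: [0.708, 0.707, -0.0, -0.0]
ft_force: [0.1, 0.9, 1.2]
gripper_width: 56.4
finger_force: 0.0
```

```bash
python3 to.py 668 92 0; python3 -c "
from h import *
im,p=snap('wrist','w6')
cv2.imwrite('pics/w6c.png',cv2.resize(im[100:340,150:420],None,fx=2.1,fy=2.1,interpolation=cv2.INTER_CUBIC))"
```

```text
36.175 [665.3  89.4  93.3] rz -0.01 tx 0.13 ty 0.13 width 56.4
```

View pics/w6c.png

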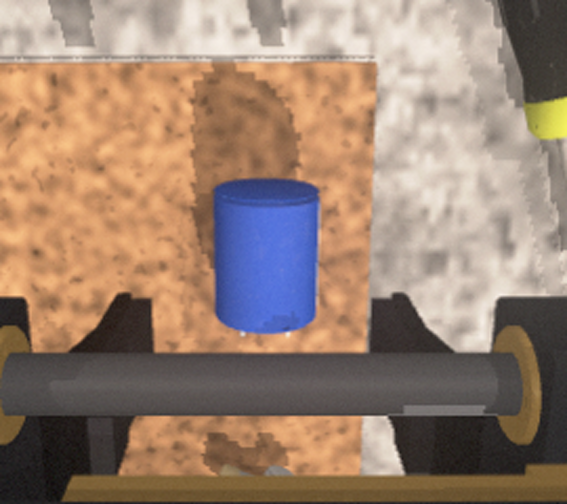

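Can is upright in view, axis along y, blue body crop rows 205–330 (top line), terminals near 336.

```bash
python3 -c "
from h import *
im,p=load('w6'); f=lambda u,v,z: print(u,v,z,cast(p,[(150+u/2.1,100+v/2.1)],z).round(1))
f(267,207,37);f(267,180,2);f(266,330,37);f(266,336,19.5);f(214,260,19.5);f(319,260,19.5)"; python3 to.py 668 92 0
```

```text
267 207 37 [[668.  114.5]]
267 180 2 [[668.3 116.3]]
266 330 37 [[667.8  74.2]]
266 336 19.5 [[667.9  64.5]]
214 260 19.5 [[650.3  92.2]]
319 260 19.5 [[685.8  92.2]]
36.225 [665.5  89.6  93.5] rz -0.01 tx 0.12 ty 0.12 width 56.8
```

arm_command(
  steps=[
    {"rx":0,"ry":0,"rz":0,"tx":0.06,"ty":0.12,"tz":0.8,"claw":0.35},
    {"rx":0,"ry":0,"rz":0,"tx":0,"ty":0,"tz":0.9,"claw":0.35},
    {"rx":0,"ry":0,"rz":0,"tx":0,"ty":0,"tz":0.9,"claw":0.35},
    {"rx":0,"ry":0,"rz":0,"tx":0,"ty":0,"tz":0.6,"claw":0.35},
    {"rx":0,"ry":0,"rz":0,"tx":0,"ty":0,"tz":0,"claw":0.35},
    {"rx":0,"ry":0,"rz":0,"tx":0,"ty":0,"tz":0,"claw":1},
    {"rx":0,"ry":0,"rz":0,"tx":0,"ty":0,"tz":0,"claw":1},
    {"rx":0,"ry":0,"rz":0,"tx":0,"ty":0,"tz":0,"claw":1},
    {"rx":0,"ry":0,"rz":0,"tx":0,"ty":0,"tz":0,"claw":1},
  ],
  force=20,
)

```text
time_s: 37.35
eef_pos: [668.8, 92.0, 30.3]
tcp_rot: [0.707, 0.707, 0.0, 0.0]
ft_force: [-1.0, -0.7, 1.9]
gripper_width: 34.6
finger_force: 20.0
```

```bash
python3 to.py 451.7 -153.2 0.079
```

```text
37.35 [668.8  92.   30.3] rz -0.79 tx -11.36 ty -11.79 width 34.6
```

arm_command(
  steps=[
    {"rx":0,"ry":0,"rz":0,"tx":0,"ty":0,"tz":-0.8,"claw":1},
    {"rx":0,"ry":0,"rz":-0.79,"tx":0,"ty":0,"tz":-1,"claw":1},
    {"rx":0,"ry":0,"rz":0,"tx":0,"ty":0,"tz":-1,"claw":1},
    {"rx":0,"ry":0,"rz":0,"tx":-0.87,"ty":-0.91,"tz":0,"claw":1},
    {"rx":0,"ry":0,"rz":0,"tx":-0.87,"ty":-0.91,"tz":0,"claw":1},
    {"rx":0,"ry":0,"rz":0,"tx":-0.87,"ty":-0.91,"tz":0,"claw":1},
    {"rx":0,"ry":0,"rz":0,"tx":-0.87,"ty":-0.91,"tz":0,"claw":1},
    {"rx":0,"ry":0,"rz":0,"tx":-0.87,"ty":-0.91,"tz":0,"claw":1},
    {"rx":0,"ry":0,"rz":0,"tx":-0.87,"ty":-0.91,"tz":0,"claw":1},
    {"rx":0,"ry":0,"rz":0,"tx":-0.87,"ty":-0.91,"tz":0,"claw":1},
    {"rx":0,"ry":0,"rz":0,"tx":-0.87,"ty":-0.91,"tz":0,"claw":1},
    {"rx":0,"ry":0,"rz":0,"tx":-0.87,"ty":-0.91,"tz":0,"claw":1},
  ],
)

```text
time_s: 38.85
eef_pos: [516.9, -78.2, 86.1]
tcp_rot: [0.679, 0.734, 0.0, 0.0]
ft_force: [-0.6, -0.7, -0.9]
gripper_width: 35.1
finger_force: 20.0
```

arm_command(
  steps=[
    {"rx":0,"ry":0,"rz":0,"tx":-0.87,"ty":-0.91,"tz":0,"claw":1},
    {"rx":0,"ry":0,"rz":0,"tx":-0.87,"ty":-0.91,"tz":0,"claw":1},
    {"rx":0,"ry":0,"rz":0,"tx":-0.87,"ty":-0.91,"tz":0,"claw":1},
    {"rx":0,"ry":0,"rz":0,"tx":-0.87,"ty":-0.9,"tz":0,"claw":1},
    {"rx":0,"ry":0,"rz":0,"tx":0,"ty":0,"tz":0,"claw":1},
    {"rx":0,"ry":0,"rz":0,"tx":0,"ty":0,"tz":0,"claw":1},
    {"rx":0,"ry":0,"rz":0,"tx":0,"ty":0,"tz":0,"claw":1},
  ],
)

```text
time_s: 39.72
eef_pos: [451.3, -151.6, 85.6]
tcp_rot: [0.678, 0.735, 0.0, 0.0]
ft_force: [-0.1, -1.0, -0.4]
gripper_width: 35.1
finger_force: 20.0
```

```bash
python3 to.py 451.7 -152.3 0.079; python3 -c "
from h import *
im,p=snap('wrist','w7')
cv2.imwrite('pics/w7c.png',cv2.resize(im[60:340,150:420],None,fx=2.1,fy=2.1,interpolation=cv2.INTER_CUBIC))"
```

```text
39.725 [ 451.3 -151.6   85.6] rz 0.02 tx -0.04 ty 0.02 width 35.1
```

View pics/w7c.png

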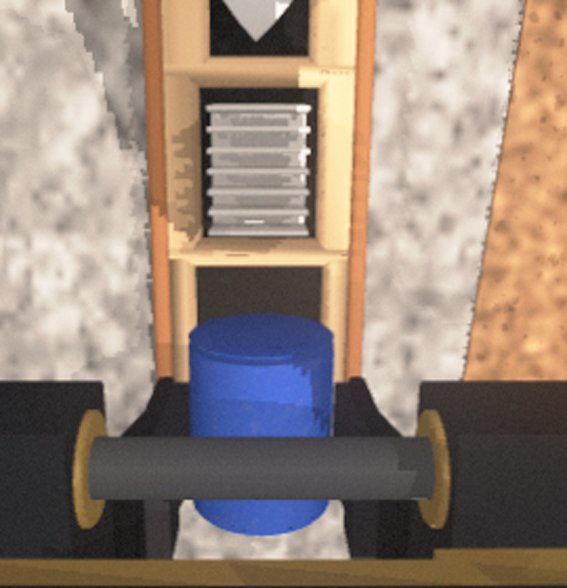

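Heat sink sits in its pocket; can held over the third. Check its lid edge against the pocket's.

```bash
python3 -c "
from h import *
im,p=load('w7'); f=lambda u,v,z: print(u,v,z,cast(p,[(150+u/2.1,60+v/2.1)],z).round(1))
f(261,362,92.3);f(261,314,57.3);f(260,533,92.3);f(260,267,5);f(190,350,74.8);f(333,350,74.8)"; python3 to.py 451.7 -152.3 0.079
```

```text
261 362 92.3 [[ 450.1 -127.9]]
261 314 57.3 [[ 450.1 -126.5]]
260 533 92.3 [[ 453.3 -169.2]]
260 267 5 [[ 449.6 -123.8]]
190 350 74.8 [[ 433.4 -132.2]]
333 350 74.8 [[ 467.6 -129.4]]
39.775 [ 451.2 -151.6   85.5] rz 0.02 tx -0.04 ty 0.02 width 34.9
```

arm_command(
  steps=[
    {"rx":0,"ry":0,"rz":0,"tx":-0.03,"ty":0.02,"tz":0.9,"claw":1},
    {"rx":0,"ry":0,"rz":0,"tx":0,"ty":0,"tz":0.8,"claw":1},
    {"rx":0,"ry":0,"rz":0,"tx":0,"ty":0,"tz":0.5,"claw":1},
    {"rx":0,"ry":0,"rz":0,"tx":0,"ty":0,"tz":0.36,"claw":1},
    {"rx":0,"ry":0,"rz":0,"tx":0,"ty":0,"tz":0,"claw":1},
    {"rx":0,"ry":0,"rz":0,"tx":0,"ty":0,"tz":0,"claw":1},
  ],
)

```text
time_s: 40.52
eef_pos: [451.4, -152.9, 34.6]
tcp_rot: [0.679, 0.734, 0.0, 0.0]
ft_force: [-0.6, 0.9, -0.7]
gripper_width: 34.8
finger_force: 20.0
```

arm_command(
  steps=[
    {"rx":0,"ry":0,"rz":0,"tx":0,"ty":0,"tz":0.04,"claw":1},
    {"rx":0,"ry":0,"rz":0,"tx":0,"ty":0,"tz":0,"claw":0.4},
    {"rx":0,"ry":0,"rz":0,"tx":0,"ty":0,"tz":0,"claw":0.4},
    {"rx":0,"ry":0,"rz":0,"tx":0,"ty":0,"tz":0,"claw":0.4},
    {"rx":0,"ry":0,"rz":0,"tx":0,"ty":0,"tz":-0.5,"claw":0.4},
    {"rx":0,"ry":0,"rz":0,"tx":0,"ty":0,"tz":-1,"claw":0.4},
    {"rx":0,"ry":0,"rz":0,"tx":0,"ty":0,"tz":-1,"claw":0.4},
    {"rx":0,"ry":0,"rz":0,"tx":0,"ty":0,"tz":-1,"claw":0.4},
    {"rx":0,"ry":0,"rz":0,"tx":0,"ty":0,"tz":-1,"claw":0.4},
    {"rx":0,"ry":0,"rz":0,"tx":0,"ty":0,"tz":-1,"claw":0.4},
    {"rx":0,"ry":0,"rz":0,"tx":0,"ty":0,"tz":-1,"claw":0.4},
    {"rx":0,"ry":0,"rz":0,"tx":0,"ty":0,"tz":-1,"claw":0.4},
  ],
)

```text
time_s: 42.02
eef_pos: [451.1, -153.1, 184.9]
tcp_rot: [0.679, 0.734, 0.0, 0.0]
ft_force: [0.2, -0.4, -1.0]
gripper_width: 52.3
finger_force: 0.0
```

arm_command(
  steps=[
    {"rx":0,"ry":0,"rz":0,"tx":-1,"ty":0,"tz":-1,"claw":0.4},
    {"rx":0,"ry":0,"rz":0,"tx":-1,"ty":0,"tz":-1,"claw":0.4},
    {"rx":0,"ry":0,"rz":0,"tx":-1,"ty":0,"tz":-1,"claw":0.4},
    {"rx":0,"ry":0,"rz":0,"tx":0,"ty":0,"tz":-1,"claw":0.4},
    {"rx":0,"ry":0,"rz":0,"tx":0,"ty":0,"tz":-1,"claw":0.4},
    {"rx":0,"ry":0,"rz":0,"tx":0,"ty":0,"tz":0,"claw":0.4},
    {"rx":0,"ry":0,"rz":0,"tx":0,"ty":0,"tz":0,"claw":0.4},
  ],
)

```text
time_s: 42.9
eef_pos: [455.5, -212.5, 283.1]
tcp_rot: [0.679, 0.734, -0.0, -0.0]
ft_force: [0.5, -0.8, -0.8]
gripper_width: 52.2
finger_force: 0.0
```

```bash
python3 to.py 451 -150 0; python3 -c "
from h import *
im,p=snap('wrist','w8'); im2,p2=snap('side','s8')
a=cv2.resize(im[0:245,190:360],(416,600),interpolation=cv2.INTER_CUBIC); b=cv2.resize(im2[160:320,205:305],(375,600),interpolation=cv2.INTER_CUBIC)
cv2.imwrite('pics/f8.png',np.hstack([a,b]))"
```

```text
42.9 [ 455.5 -212.5  283.1] rz 0.79 tx 3.13 ty -0.22 width 52.2
```

View pics/f8.png

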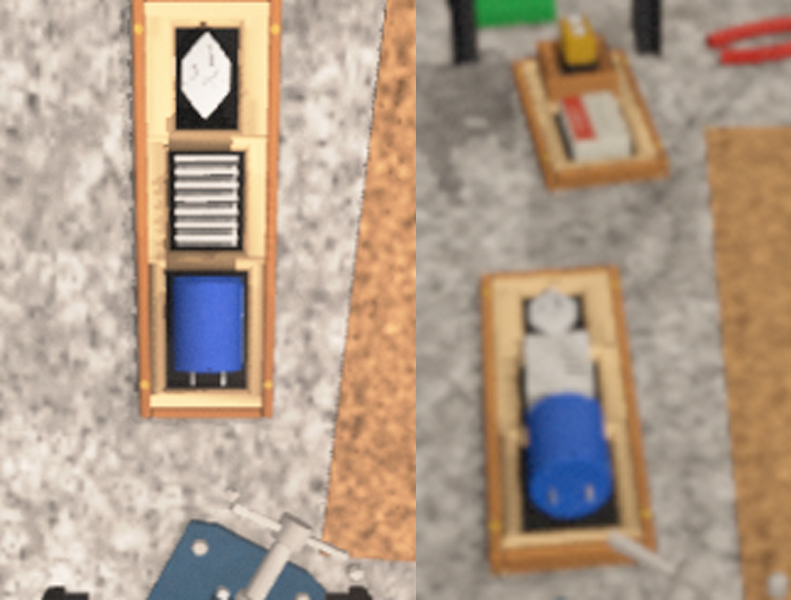

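All five parts sit in their pockets. On the left, the transistor is at (206,75), the sink at (207,200) and the can at (207,325) with its terminals level. On the right, the carton and the upright battery are in the short tray. Handing in.

```bash
python3 -c "
from rig import env
print(env.close_job())"
```

```text
the job is handed in; nothing more can be done
None
```

Both kits are made up and the job is handed in: in the final pictures all five parts sat down in their own pockets, released, and I did not disturb the small capacitor, knob or tee adapter; the hand-in returned no verdict.

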